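Sort the full washer box from the empty one by its weight

ROBOT

A 7-joint arm with a two-finger parallel gripper is mounted at the origin on the work surface. World frame = base frame: x ahead of the robot, y to its left, z up, the work surface at z = 0. Lengths are in m, angles in rad, forces in N, time in s.
With the tool pointing down it reaches from about 0.35 to 0.9 m from the base axis. Payload 8.1 kg.
Tool frame: the origin (TCP) lies between the finger pads; the fingertips stand ahead of it and the grasp point (between the pads) is the TCP (arm.nose_length is the z of the fingertips in the tool frame, in m); z points along the fingers, y is the line along which they close (so a half turn about z gives the same grasp; the last joint's range is limited). The gripper opens to 92 mm and grips with 3 to 60 N. Pads are 19 mm wide; open, the fingers measure 130 mm over their backs; the gripper's body (75 mm by 190 mm) begins 47 mm behind the grasp point.
Start: joints at [-1.449, 0.434, 0.025, 1.573, -0.012, 1.134, -0.075], TCP at [0.139, 0.609, 0.246] pointing down, gripper open.
Joint ranges: [-2.62, 2.62], [-0.44, 2.09], [-1.27, 1.32], [0.08, 2.57], [-1.32, 4.46], [0.12, 2], [-2.74, 2.74]. Speed limits (rad/s): [2.22, 2.22, 3.01, 3.01, 3.14, 3.14, 3.14].

INTERFACE

Orientations are given as a rotation vector (axis times angle).
In Python, from cell import sensors, optics, arm gives the robot as it stands.
- The arm moves only by the tool arm_command, never from a script. Its argument "deltas" is one flat list of numbers, 7 for each row, row after row: the turn, a rotation vector about the world's x, y, z as a fraction of full scale, then the shift along the world's x, y, z as a fraction of full scale, then the finger opening in mm, from 0 to 91.8. In form: [wx, wy, wz, dx, dy, dz, fingers, wx, wy, wz, dx, dy, dz, fingers, ...]. A call has 1 to 20 rows; each row is the pose to reach, as a shift and turn from the pose commanded when the call began; what a row does not reach only later rows make up. Full scale, the value 1, is 1 m for a shift and 90 degrees for a turn. A row lasts 1/10 s, in which the tool goes at most 50 mm and 8.59 degrees, less where a joint would pass 70% of its speed; a pose out of reach is approached as far as the arm can. A call with a number of a shift or a turn outside -1 to 1 is refused whole. A call with a gripper value outside its range is refused whole. The fingers move at their own pace and stop on an object; "force" is the grip in N (left out, the last holds). Time passes only in rows, so rows that repeat a pose let the fingers close. It gives the time, the measured TCP pose, the force, the opening and the grip force at its end, in the units of the state.
- sensors.observe(): the state, without advancing time (a new reading comes with each control period).
- optics.get_image(name): name is "side" or "top"; returns the picture (400x640x3 uint8, blue, green, red); there is no depth.
- optics.calibration(name): a dict with "camera_matrix" (3x3 intrinsics, pixels), "D" ([k1, k2, p1, p2, k3] as OpenCV has them; the pictures are not rectified), "rvec" (rotation vector, rad) and "tvec" (3), from world to camera coordinates, as OpenCV has them. Camera axes: x right, y down, z forward; pixel columns grow to the right and rows downward; lengths in m; the calibration is good to about 2 mm. A picture is of the moment at which its call begins. calibration takes no time and is no camera call.
- arm.sign_off(): hands the job in; it is judged then, once.
The state is a dict: "clock": time; "joints": joint angles; "dq": joint speeds; "joint_efforts": joint torques, N m; "position": TCP position; "ee_rot": TCP orientation; "force": force on the tool from outside, world axes, zero at the start; "ft_torque": the same for the moment, N m; "width": opening from 0.0 (shut) to 1.0 (fully open); "gripper_force": force on a finger pad.
Only numpy, scipy, OpenCV 4.12 (cv2) and the standard library are available. Lean on these libraries where they do the work, as an engineer would, in place of code of your own. Each camera call takes 0.05 s, during which the arm holds its last target. There are 200 camera calls.

TASK

On the shed bench stand two sealed yellow boxes with black lids that look alike: one is full of washers, the other is empty. Lift them to feel which is which, and stand the full one upright in the green tray and the empty one upright in the red tray, flat on the tray floor. Set the boxes down, do not drop them.

Things in the scene. Friction and masses are not known exactly. Their poses are not given: they have to be found in the camera images.
- box_a_center (a point): a sealed yellow box with black lid and blank white label, upright; 90 mm long (its x axis), 58 wide (y), 70 high (z up). This point: its centre, 35 mm up. Rigid sides; grip across the 58 mm. Load centred. Full: 0.45 to 0.65 kg (4.4 to 6.4 N); empty: 0.09 to 0.11 kg (1 N). One of the two is full; which one changes by run whatever its name or place, and is told only by lift force.
- box_b_center (a point): a sealed yellow box with black lid and blank white label, upright; 90 mm long (its x axis), 58 wide (y), 70 high (z up). This point: its centre, 35 mm up. Rigid sides; grip across the 58 mm. Load centred. Full: 0.45 to 0.65 kg (4.4 to 6.4 N); empty: 0.09 to 0.11 kg (1 N). One of the two is full; which one changes by run whatever its name or place, and is told only by lift force.
- tray_full: green plastic tray, fixed to the bench, for the full box: 160 mm (its x axis) by 190 mm (its y axis) outside, 30 mm high, walls 5 mm, floor 5 mm thick, open on top, 150 by 180 mm inside. Origin: centre of its underside, on the bench. It may be the left or the right tray.
- tray_empty: red plastic tray, fixed to the bench, for the empty box: 160 mm (its x axis) by 190 mm (its y axis) outside, 30 mm high, walls 5 mm, floor 5 mm thick, open on top, 150 by 180 mm inside. Origin: centre of its underside, on the bench. It may be the left or the right tray.
Things that resemble listed ones, but are neither listed nor needed, are in the scene too. Leave any purple look-alike of the part that bears box_b_center alone.

How it is judged:
By the outcome, as a careful person would: the job done as asked, in the order asked, and still so for the second after the job is handed in, with the robot touching nothing.
It also fails if it takes over 61 s, if anything falls off the work surface, if the arm or the gripper's body presses on something with over 40 N, if the wrist force passes 120 N, or if a joint passes its speed limit or range.

## Working session

There is one attempt and no reset: what is moved stays moved. The work goes in short steps, Python scripts to look and compute and a tool call to move; the robot and the scene stay as the last step left them, time stands still between calls to the robot, and variables do not carry over. Pictures are saved under pics/ and viewed, at most 10 in all, crops included, and the job is handed in when it is done.

Besides the shell and the picture viewer there is one more tool, called after "Request:" as a command line: name --argument value ..., lists and objects as JSON in quotes. arm_command: Moves the arm, as the interface text tells. Its arguments: {"type":"object","properties":{"deltas":{"type":"array","items":{"type":"number"}},"force":{"type":"number"}},"required":["deltas"]}

```bash
mkdir -p pics; python3 - <<'E'
from cell import sensors, optics, arm
import cv2
for n in("top","side"):
    cv2.imwrite(f"pics/{n}0.png",optics.get_image(n))
    c=optics.calibration(n);print(c)
print(sensors.observe(),arm.nose_length)
E
```

```text
{'camera_matrix': array([[400.28813908,   0.        , 324.79090921],
       [  0.        , 400.28813908, 200.60644399],
       [  0.        ,   0.        ,   1.        ]]), 'D': array([-0.04021098,  0.        ,  0.        ,  0.        ,  0.        ]), 'rvec': array([ 2.11903445, -2.10229488,  0.16506491]), 'tvec': array([0.00731969, 0.49995096, 1.09851799])}
{'camera_matrix': array([[395.60454496,   0.        , 319.86273787],
       [  0.        , 395.60454496, 194.1649356 ],
       [  0.        ,   0.        ,   1.        ]]), 'D': array([-0.09767985,  0.        ,  0.        ,  0.        ,  0.        ]), 'rvec': array([ 0.08981852, -2.93121601,  1.09072251]), 'tvec': array([0.49573072, 0.06560725, 0.95486453])}
{'clock': 0.1, 'joints': array([-1.44857311,  0.43515107,  0.02494698,  1.57400102, -0.01162301,
        1.13397619, -0.07509877]), 'dq': array([-0.00048201, -0.00150714,  0.00211794, -0.00364632,  0.00061584,
       -0.00088759, -0.0015616 ]), 'joint_efforts': array([ 3.16194179e-03, -6.69128609e+01,  9.88012366e-01, -3.15147650e+01,
       -6.05361722e-02,  3.74680466e-02,  6.41088445e-05]), 'position': array([0.13926591, 0.60885174, 0.24502646]), 'ee_rot': array([-3.52485113e-01, -3.12169334e+00,  2.18249224e-03]), 'force': array([ 0.23983933, -0.33896528,  0.3262852 ]), 'ft_torque': array([ 0.03401944, -0.01667653, -0.04295004]), 'gripper_force': 0.0, 'width': 0.9990913888606953} 0.019
```

View pics/top0.png

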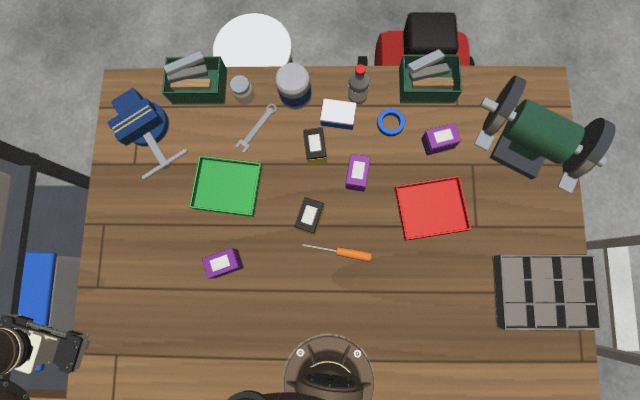

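View pics/side0.png

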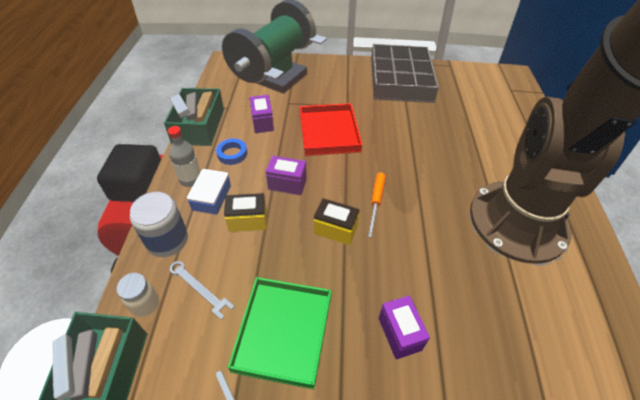

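The top view shows the two yellow/black boxes at about (315,144) and (310,215), the green tray at (226,186) and the red tray at (432,208). A purple decoy stands at (358,172), close to both boxes. The side view confirms the yellow sides at (245,213) and (336,221).

```bash
cat >h.py <<'E'
from cell import sensors, optics, arm
import cv2, numpy as np
def cast(n,px,z):
    c=optics.calibration(n);R=cv2.Rodrigues(c["rvec"])[0];t=np.ravel(c["tvec"])
    u=cv2.undistortPoints(np.float64(px).reshape(-1,1,2),c["camera_matrix"],c["D"])[:,0]
    d=np.c_[u,np.ones(len(u))]@R; o=-R.T@t
    return (o+d*((z-o[2])/d[:,2])[:,None])[:,:2]
def blob(m,near,n,z):
    cs=cv2.findContours(m.astype(np.uint8),cv2.RETR_EXTERNAL,cv2.CHAIN_APPROX_NONE)[0]
    cs=[c for c in cs if cv2.contourArea(c)>40]
    c=min(cs,key=lambda c:np.hypot(*(c[:,0].mean(0)-near)))
    p=cast(n,c[:,0],z); r=cv2.minAreaRect((p*1000).astype(np.float32))
    b=cv2.boxPoints(r); e=[b[1]-b[0],b[2]-b[1]]; L=max(e,key=np.linalg.norm)
    return np.round(r[0],1),np.round(sorted(r[1]),1),round((np.degrees(np.arctan2(L[1],L[0]))+90)%180-90,1)
E
python3 - <<'E'
from h import *
im={n:optics.get_image(n) for n in("top","side")}
hs={n:cv2.cvtColor(v,cv2.COLOR_BGR2HSV) for n,v in im.items()}
for n,a,b,g,r,ps in(("top",(315,144),(310,215),(226,186),(432,208),[(358,172),(222,263),(338,112)]),("side",(244,204),(338,213),(282,330),(330,128),[(286,167),(404,320),(209,180)])):
    h=hs[n];H,S,V=[h[...,i] for i in range(3)]
    W=(V>150)&(S<60); D=(V<75)
    for q in(a,b): print(n,"label",blob(W,q,n,.07),"lid",blob(D,q,n,.07))
    for q in ps: print(n,"other",blob(W,q,n,.07))
    print(n,"green",blob((H>50)&(H<70)&(S>150)&(V>80),g,n,.03),"red",blob(((H<6)|(H>174))&(S>150)&(V>80),r,n,.03))
E
```

```text
top label (array([666.3,  42.8]), array([32.3, 49.7]), np.float32(8.6)) lid (array([663.5,  42.1]), array([54.7, 88.7]), np.float32(8.0))
top label (array([455.9,  55.2]), array([32.9, 49.9]), np.float32(-17.4)) lid (array([455.7,  54.3]), array([59.9, 88.7]), np.float32(-18.0))
top other (array([585.7, -82.5]), array([33.5, 49.7]), np.float32(-9.3))
top other (array([320.2, 299.4]), array([32.5, 50.4]), np.float32(-68.8))
top other (array([763. , -25.7]), array([69.2, 99.5]), np.float32(81.9))Traceback (most recent call last):
  File "<stdin>", line 9, in <module>
  File "h.py", line 11, in blob
    c=min(cs,key=lambda c:np.hypot(*(c[:,0].mean(0)-near)))
ValueError: min() iterable argument is empty
```

```bash
python3 - <<'E'
from h import *
for n,a,b,g,r in(("top",(315,144),(310,215),(226,186),(432,208)),("side",(244,204),(338,213),(282,330),(330,128))):
    h=cv2.cvtColor(optics.get_image(n),cv2.COLOR_BGR2HSV);H,S,V=[h[...,i] for i in range(3)]
    W=(V>150)&(S<60)
    if n=="side":
        for q in(a,b): print(n,"label",blob(W,q,n,.07))
    print(n,h[g[1],g[0]],h[r[1],r[0]])
    G=((H>48)&(H<85)&(S>150)&(V>110));R=((H<8)|(H>172))&(S>150)&(V>110)
    print(n,"green",blob(G,g,n,.03),"red",blob(R,r,n,.03))
E
```

```text
top [ 65 134 187] [  2 168 222]Traceback (most recent call last):
  File "<stdin>", line 9, in <module>
  File "h.py", line 11, in blob
    c=min(cs,key=lambda c:np.hypot(*(c[:,0].mean(0)-near)))
ValueError: min() iterable argument is empty
```

```bash
python3 - <<'E'
from h import *
for n,a,b,g,r in(("top",(315,144),(310,215),(226,186),(432,208)),("side",(244,204),(338,213),(282,330),(330,128))):
    h=cv2.cvtColor(optics.get_image(n),cv2.COLOR_BGR2HSV);H,S,V=[h[...,i] for i in range(3)]
    W=(V>150)&(S<60)
    if n=="side":
        for q in(a,b): print(n,"label",blob(W,q,n,.07))
    G=((H>48)&(H<85)&(S>100)&(V>60));R=((H<8)|(H>172))&(S>120)&(V>60)
    print(n,"green",blob(G,g,n,.03),"red",blob(R,r,n,.03))
E
```

```text
top green (array([548. , 305.8]), array([162.4, 194.2]), np.float32(83.0)) red (array([ 485.1, -297.7]), array([162.8, 197.2]), np.float32(-80.5))
side label (array([668. ,  42.7]), array([34.9, 51.8]), np.float32(8.1))
side label (array([457. ,  55.1]), array([34.8, 52.7]), np.float32(-18.0))
side green (array([551.2, 313.2]), array([160.3, 196.3]), np.float32(83.1)) red (array([ 486.3, -284.2]), array([163.5, 223.1]), np.float32(-81.1))
```

Both views agree within 2 mm on the boxes, and the sizes match the listed ones:

| Item | Position (m) | Angle |
|---|---|---|
| Far box | (0.667, 0.043) | 8.3° |
| Near box | (0.456, 0.055) | −17.7° |
| Green tray | (0.548, 0.307) | y axis at 83° |
| Red tray | (0.485, −0.297) | y axis at 99.5° |

The tool's y axis is now at 77.1°. I'll go above the near box first.

Request:
arm_command --deltas '[0, 0, -0.053, 0.317, -0.554, -0.066, 85, 0, 0, -0.053, 0.317, -0.554, -0.066, 85, 0, 0, -0.053, 0.317, -0.554, -0.066, 85, 0, 0, -0.053, 0.317, -0.554, -0.066, 85, 0, 0, -0.053, 0.317, -0.554, -0.066, 85, 0, 0, -0.053, 0.317, -0.554, -0.066, 85, 0, 0, -0.053, 0.317, -0.554, -0.066, 85, 0, 0, -0.053, 0.317, -0.554, -0.066, 85, 0, 0, -0.053, 0.317, -0.554, -0.066, 85, 0, 0, -0.053, 0.317, -0.554, -0.066, 85, 0, 0, -0.053, 0.317, -0.554, -0.066, 85, 0, 0, -0.053, 0.317, -0.554, -0.066, 85, 0, 0, -0.053, 0.317, -0.554, -0.066, 85, 0, 0, -0.053, 0.317, -0.554, -0.066, 85, 0, 0, -0.053, 0.317, -0.554, -0.066, 85, 0, 0, -0.053, 0.317, -0.554, -0.066, 85, 0, 0, -0.053, 0.317, -0.554, -0.066, 85, 0, 0, -0.053, 0.317, -0.554, -0.066, 85, 0, 0, -0.053, 0.317, -0.554, -0.066, 85, 0, 0, -0.053, 0.317, -0.554, -0.066, 85]'

```text
clock: 2.35
position: [0.4562, 0.0557, 0.1798]
ee_rot: [0.481, 3.105, 0.0]
force: [-0.4, -0.2, 0.2]
width: 0.926
gripper_force: 0.0
```

Request:
arm_command --deltas '[0, 0, 0, 0, 0, -0.03, 85, 0, 0, 0, 0, 0, -0.06, 85, 0, 0, 0, 0, 0, -0.09, 85, 0, 0, 0, 0, 0, -0.115, 85, 0, 0, 0, 0, 0, -0.13, 85, 0, 0, 0, 0, 0, -0.137, 85, 0, 0, 0, 0, 0, -0.137, 85, 0, 0, 0, 0, 0, -0.137, 50, 0, 0, 0, 0, 0, -0.137, 50, 0, 0, 0, 0, 0, -0.137, 50, 0, 0, 0, 0, 0, -0.137, 50, 0, 0, 0, 0, 0, -0.137, 50, 0, 0, 0, 0, 0, -0.137, 50, 0, 0, 0, 0, 0, -0.137, 50]' --force 35

```text
clock: 3.75
position: [0.4567, 0.0555, 0.0433]
ee_rot: [0.482, 3.104, 0.001]
force: [-1.5, 0.3, 7.7]
width: 0.631
gripper_force: 35.0
```

Request:
arm_command --deltas '[0, 0, 0, 0, 0, 0.01, 50, 0, 0, 0, 0, 0, 0.03, 50, 0, 0, 0, 0, 0, 0.05, 50, 0, 0, 0, 0, 0, 0.08, 50, 0, 0, 0, 0, 0, 0.1, 50, 0, 0, 0, 0, 0, 0.115, 50, 0, 0, 0, 0, 0, 0.12, 50, 0, 0, 0, 0, 0, 0.12, 50, 0, 0, 0, 0, 0, 0.12, 50, 0, 0, 0, 0, 0, 0.12, 50, 0, 0, 0, 0, 0, 0.12, 50, 0, 0, 0, 0, 0, 0.12, 50]'

```text
clock: 4.95
position: [0.4561, 0.0552, 0.1623]
ee_rot: [-0.482, -3.104, 0.001]
force: [0.4, 0.8, -0.9]
width: 0.628
gripper_force: 35.0
```

```bash
python3 - <<'E'
from h import *
for i in range(5):
    optics.get_image("top"); s=sensors.observe(); print(s["force"].round(2),s["position"].round(4),s["width"])
cv2.imwrite("pics/s1.png",optics.get_image("side"))
E
```

```text
[ 0.33 -0.42 -0.78] [0.4562 0.0552 0.1624] 0.6296201894947089
[ 0.4   0.6  -0.88] [0.4562 0.0552 0.1625] 0.6362897034837595
[-0.91 -0.19 -0.58] [0.4563 0.0552 0.1625] 0.6283048590323638
[ 0.17 -0.   -0.46] [0.4563 0.0553 0.1626] 0.6331481709378879
[ 0.14 -0.15 -1.28] [0.4563 0.0552 0.1626] 0.6299607901136214
```

View pics/s1.png

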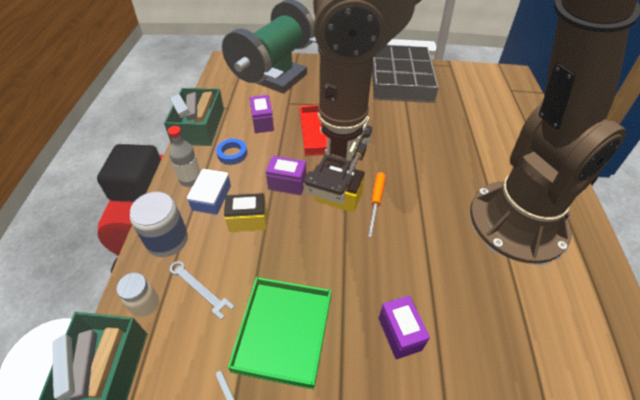

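The picture shows the near box hanging in the gripper at (338,185). Lift force is about 0.8 N down, so this is the empty box and it goes in the red tray.

Request:
arm_command --deltas '[0, 0, 0.03, 0.003, -0.03, 0, 50, 0, 0, 0.06, 0.006, -0.07, 0, 50, 0, 0, 0.1, 0.009, -0.11, 0, 50, 0, 0, 0.14, 0.012, -0.15, 0, 50, 0, 0, 0.18, 0.016, -0.19, 0, 50, 0, 0, 0.22, 0.02, -0.23, 0, 50, 0, 0, 0.25, 0.023, -0.27, 0, 50, 0, 0, 0.28, 0.026, -0.305, 0, 50, 0, 0, 0.301, 0.028, -0.335, 0, 50, 0, 0, 0.301, 0.029, -0.35, 0, 50, 0, 0, 0.301, 0.029, -0.35, 0, 50, 0, 0, 0.301, 0.029, -0.35, 0, 50, 0, 0, 0.301, 0.029, -0.35, 0, 50, 0, 0, 0.301, 0.029, -0.35, 0, 50]'

```text
clock: 6.65
position: [0.4857, -0.293, 0.1627]
ee_rot: [-0.261, 3.131, 0.001]
force: [0.1, 0.7, -0.8]
width: 0.627
gripper_force: 35.0
```

```bash
python3 - <<'E'
from h import *
s=sensors.observe();print(s["position"],s["ee_rot"],s["force"])
cv2.imwrite("pics/s2.png",np.vstack([optics.get_image("side")[50:250,150:550],optics.get_image("top")[100:300,240:640]]))
E
```

```text
[ 0.48569881 -0.29304821  0.16274871] [-2.61376864e-01  3.13062562e+00  1.28811352e-03] [ 0.05521009  0.72810784 -0.82880809]
```

View pics/s2.png

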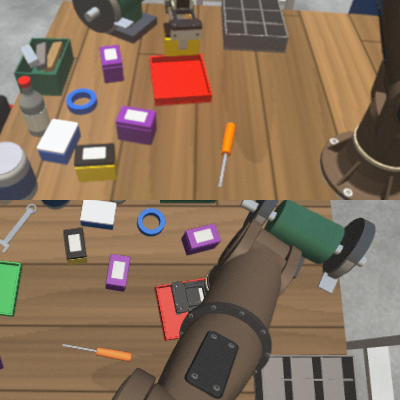

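Request:
arm_command --deltas '[0, 0, 0, 0, 0, -0.02, 50, 0, 0, 0, 0, 0, -0.045, 50, 0, 0, 0, 0, 0, -0.07, 50, 0, 0, 0, 0, 0, -0.09, 50, 0, 0, 0, 0, 0, -0.1, 50, 0, 0, 0, 0, 0, -0.106, 50, 0, 0, 0, 0, 0, -0.11, 50, 0, 0, 0, 0, 0, -0.112, 50, 0, 0, 0, 0, 0, -0.113, 50, 0, 0, 0, 0, 0, -0.114, 50, 0, 0, 0, 0, 0, -0.114, 50, 0, 0, 0, 0, 0, -0.114, 50]'

```text
clock: 7.95
position: [0.4855, -0.2948, 0.049]
ee_rot: [-0.258, 3.131, -0.0]
force: [-0.1, 0.3, -1.7]
width: 0.633
gripper_force: 35.0
```

Request:
arm_command --deltas '[0, 0, 0, 0, 0, -0.0005, 50, 0, 0, 0, 0, 0, -0.001, 50, 0, 0, 0, 0, 0, -0.001, 50, 0, 0, 0, 0, 0, -0.001, 50]'

```text
clock: 8.35
position: [0.4855, -0.2948, 0.0483]
ee_rot: [-0.258, 3.13, 0.0]
force: [-2.0, 0.5, 6.9]
width: 0.631
gripper_force: 35.0
```

Contact on the tray floor (force up from −1.7 to +6.9 N). I'll release and rise.

Request:
arm_command --deltas '[0, 0, 0, 0, 0, 0, 80, 0, 0, 0, 0, 0, 0, 80, 0, 0, 0, 0, 0, 0, 80, 0, 0, 0, 0, 0, 0, 80, 0, 0, 0, 0, 0, 0, 80, 0, 0, 0, 0, 0, 0, 80, 0, 0, 0, 0, 0, 0.01, 80, 0, 0, 0, 0, 0, 0.03, 80, 0, 0, 0, 0, 0, 0.06, 80, 0, 0, 0, 0, 0, 0.09, 80, 0, 0, 0, 0, 0, 0.12, 80, 0, 0, 0, 0, 0, 0.14, 80, 0, 0, 0, 0, 0, 0.14, 80, 0, 0, 0, 0, 0, 0.14, 80]'

```text
clock: 9.75
position: [0.4854, -0.2947, 0.1883]
ee_rot: [-0.258, 3.13, -0.0]
force: [-0.0, -0.2, -0.9]
width: 0.873
gripper_force: 0.0
```

Request:
arm_command --deltas '[0, 0, -0.013, 0.018, 0.033, 0, 85, 0, 0, -0.013, 0.036, 0.067, 0, 85, 0, 0, -0.013, 0.054, 0.1, 0, 85, 0, 0, -0.013, 0.072, 0.134, 0, 85, 0, 0, -0.013, 0.09, 0.168, 0, 85, 0, 0, -0.013, 0.108, 0.202, 0, 85, 0, 0, -0.013, 0.126, 0.236, 0, 85, 0, 0, -0.013, 0.144, 0.268, 0, 85, 0, 0, -0.013, 0.16, 0.298, 0, 85, 0, 0, -0.013, 0.172, 0.322, 0, 85, 0, 0, -0.013, 0.182, 0.338, 0, 85, 0, 0, -0.013, 0.182, 0.338, 0, 85, 0, 0, -0.013, 0.182, 0.338, 0, 85, 0, 0, -0.013, 0.182, 0.338, 0, 85]'

```text
clock: 11.15
position: [0.6666, 0.0416, 0.1872]
ee_rot: [0.224, -3.132, 0.001]
force: [-0.3, -0.9, 0.2]
width: 0.928
gripper_force: 0.0
```

```bash
python3 - <<'E'
from h import *
s=sensors.observe();print(s["position"],s["ee_rot"],s["force"])
cv2.imwrite("pics/s3.png",np.vstack([optics.get_image("side")[50:250,150:550],optics.get_image("top")[100:300,240:640]]))
E
```

```text
[0.66658773 0.04156967 0.18716221] [ 2.23547915e-01 -3.13219463e+00  1.42950470e-03] [-0.25140071 -0.89665011  0.15762411]
```

View pics/s3.png

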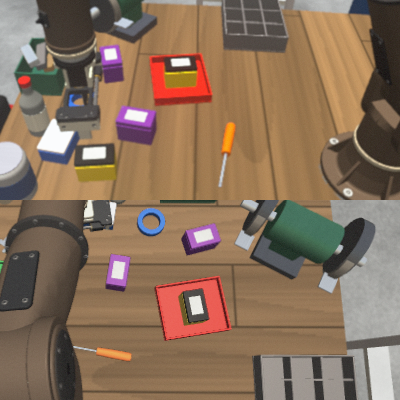

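The box stands upright in the red tray at about (195,305) in the lower crop, inside the walls. Next is the far box.

Request:
arm_command --deltas '[0, 0, 0, 0, 0.001, -0.03, 85, 0, 0, 0, 0, 0.001, -0.06, 85, 0, 0, 0, 0, 0.001, -0.09, 85, 0, 0, 0, 0, 0.001, -0.115, 85, 0, 0, 0, 0, 0.001, -0.135, 85, 0, 0, 0, 0, 0.001, -0.144, 85, 0, 0, 0, 0, 0.001, -0.144, 85, 0, 0, 0, 0, 0.001, -0.144, 50, 0, 0, 0, 0, 0.001, -0.144, 50, 0, 0, 0, 0, 0.001, -0.144, 50, 0, 0, 0, 0, 0.001, -0.144, 50, 0, 0, 0, 0, 0.001, -0.144, 50, 0, 0, 0, 0, 0.001, -0.144, 50, 0, 0, 0, 0, 0.001, -0.144, 50]' --force 45

```text
clock: 12.65
position: [0.6678, 0.0445, 0.0446]
ee_rot: [-0.226, 3.132, 0.001]
force: [-1.7, 0.5, 5.3]
width: 0.629
gripper_force: 45.0
```

Request:
arm_command --deltas '[0, 0, 0, 0, 0, 0.01, 50, 0, 0, 0, 0, 0, 0.03, 50, 0, 0, 0, 0, 0, 0.05, 50, 0, 0, 0, 0, 0, 0.08, 50, 0, 0, 0, 0, 0, 0.1, 50, 0, 0, 0, 0, 0, 0.115, 50, 0, 0, 0, 0, 0, 0.12, 50, 0, 0, 0, 0, 0, 0.12, 50, 0, 0, 0, 0, 0, 0.12, 50, 0, 0, 0, 0, 0, 0.12, 50, 0, 0, 0, 0, 0, 0.12, 50, 0, 0, 0, 0, 0, 0.12, 50]'

```text
clock: 13.85
position: [0.6671, 0.0442, 0.1631]
ee_rot: [0.226, -3.132, 0.0]
force: [-0.2, 0.5, -5.4]
width: 0.632
gripper_force: 45.0
```

−5.4 N, so this is the full box and it goes in the green tray.

Request:
arm_command --deltas '[0, 0, -0.02, -0.012, 0.026, 0, 50, 0, 0, -0.04, -0.027, 0.06, 0, 50, 0, 0, -0.07, -0.043, 0.095, 0, 50, 0, 0, -0.1, -0.059, 0.13, 0, 50, 0, 0, -0.13, -0.075, 0.165, 0, 50, 0, 0, -0.15, -0.09, 0.2, 0, 50, 0, 0, -0.17, -0.104, 0.23, 0, 50, 0, 0, -0.17, -0.114, 0.25, 0, 50, 0, 0, -0.17, -0.119, 0.263, 0, 50, 0, 0, -0.17, -0.119, 0.263, 0, 50, 0, 0, -0.17, -0.119, 0.263, 0, 50, 0, 0, -0.17, -0.119, 0.263, 0, 50]'

```text
clock: 15.05
position: [0.5494, 0.3052, 0.1638]
ee_rot: [0.197, 3.135, -0.002]
force: [-0.6, -0.4, -5.2]
width: 0.628
gripper_force: 45.0
```

Request:
arm_command --deltas '[0, 0, 0, 0, 0, -0.02, 50, 0, 0, 0, 0, 0, -0.045, 50, 0, 0, 0, 0, 0, -0.07, 50, 0, 0, 0, 0, 0, -0.09, 50, 0, 0, 0, 0, 0, -0.1, 50, 0, 0, 0, 0, 0, -0.106, 50, 0, 0, 0, 0, 0, -0.109, 50, 0, 0, 0, 0, 0, -0.111, 50, 0, 0, 0, 0, 0, -0.112, 50, 0, 0, 0, 0, 0, -0.112, 50, 0, 0, 0, 0, 0, -0.112, 50]'

```text
clock: 16.15
position: [0.5485, 0.3075, 0.0522]
ee_rot: [0.192, 3.135, 0.001]
force: [-0.3, 0.4, -5.2]
width: 0.627
gripper_force: 45.0
```

Request:
arm_command --deltas '[0, 0, 0, 0, 0, -0.0005, 50, 0, 0, 0, 0, 0, -0.001, 50, 0, 0, 0, 0, 0, -0.0015, 50, 0, 0, 0, 0, 0, -0.002, 50, 0, 0, 0, 0, 0, -0.0025, 50, 0, 0, 0, 0, 0, -0.0025, 50, 0, 0, 0, 0, 0, -0.0025, 50]'

```text
clock: 16.85
position: [0.5483, 0.3073, 0.0495]
ee_rot: [-0.193, -3.136, -0.0]
force: [-2.8, -1.2, 1.6]
width: 0.627
gripper_force: 45.0
```

Contact, with the weight now on the tray. I'll ease down a little more, release, rise and move clear.

Request:
arm_command --deltas '[0, 0, 0, 0, 0, -0.0003, 50, 0, 0, 0, 0, 0, -0.0003, 80, 0, 0, 0, 0, 0, -0.0003, 80, 0, 0, 0, 0, 0, -0.0003, 80, 0, 0, 0, 0, 0, -0.0003, 80, 0, 0, 0, 0, 0, -0.0003, 80, 0, 0, 0, 0, 0, -0.0003, 80, 0, 0, 0, 0, 0, 0.01, 80, 0, 0, 0, 0, 0, 0.03, 80, 0, 0, 0, 0, 0, 0.06, 80, 0, 0, 0, 0, 0, 0.09, 80, 0, 0, 0, 0, 0, 0.12, 80, 0, 0, 0, 0, 0, 0.15, 80, 0, 0, 0, 0, 0, 0.17, 80, 0, 0, 0, 0, 0, 0.17, 80]'

```text
clock: 18.35
position: [0.55, 0.3078, 0.2233]
ee_rot: [0.193, 3.131, 0.006]
force: [0.1, -0.5, -0.5]
width: 0.87
gripper_force: 0.0
```

Request:
arm_command --deltas '[0, 0, 0, -0.04, 0.03, 0, 80, 0, 0, 0, -0.08, 0.06, 0, 80, 0, 0, 0, -0.12, 0.09, 0, 80, 0, 0, 0, -0.16, 0.12, 0, 80, 0, 0, 0, -0.2, 0.14, 0, 80, 0, 0, 0, -0.22, 0.15, 0, 80, 0, 0, 0, -0.22, 0.15, 0, 80, 0, 0, 0, -0.22, 0.15, 0, 80]'

```text
clock: 19.15
position: [0.3282, 0.457, 0.2191]
ee_rot: [0.191, 3.136, -0.001]
force: [0.6, -0.1, -0.1]
width: 0.869
gripper_force: 0.0
```

```bash
python3 - <<'E'
from h import *
s=sensors.observe();print(s["clock"],s["position"],s["force"])
cv2.imwrite("pics/s4.png",np.hstack([optics.get_image("side")[80:400,180:520],optics.get_image("top")[80:400,150:490]]))
E
```

```text
19.15 [0.32823711 0.45701729 0.21905596] [ 0.55807629 -0.12353847 -0.10074765]
```

View pics/s4.png

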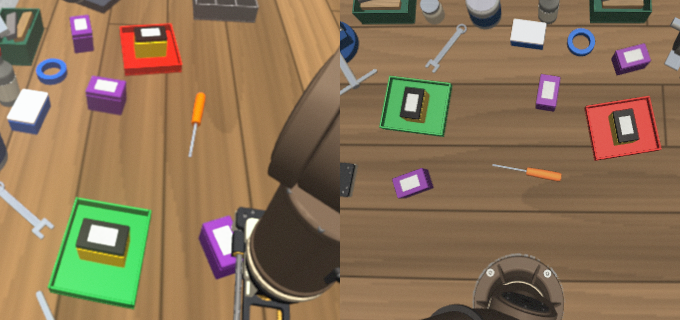

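Both boxes stand upright and flat inside their trays: full in green at (412,105), empty in red at (626,127). The arm is clear of them.

```bash
python3 -c "
from cell import arm
print(arm.sign_off())"
```

```text
the job is handed in; nothing more can be done
None
```

I handed the job in at about 19 s on the clock: the full box (about 5.4 N on lifting) stands upright in the green tray and the empty one (about 0.8 N) upright in the red tray, both set down gently.

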